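# Load the test slide under the leaf spring of the gauging station

## Task

Load the blue test slide into the gauging station without picking it up: with the closed fingertips on its black thumb rest, press it down hard so that its sprung red pad sinks all the way, and while pressing, slide it under the yellow bar and the brass leaf spring until it is home against the end stop and the pad springs up again behind it. Then take the fingers away, and leave the other things on the bench where they are.

Things in the scene. Friction and masses are not known exactly. Their poses are not given: they have to be found in the camera images.
- station: Gauging station fixed to the bench: green base 270 x 110 x 12 mm, with a channel along its own +x, the way the slide is pushed; z up. Origin at bench level on the channel's centre line; base from x = -90 to 180 mm. 'Station' numbers are mm in this frame. Steel track: top z = 24, x = 23 to 150. Dark side rails: top z = 34, inner faces y = +-24.5, outer +-34.5, x = -80 to 150.
- bar (a point): Middle of the underside of the yellow bar across the channel: station x = 62, z = 38 mm. The bar covers x = 56 to 68, z = 38 to 50, y = +-34.5 mm.
- stop (a point): Centre of the dark end stop's face, at station x = 126 mm, z = 30; stop's top at z = 40. Over and behind it a dial indicator on a post, at station x = 115 to 171 mm, up to z = 162.
- slide: Loose blue test slide, plate 100 (x) x 46 (y) x 12 (z) mm, about 0.18 kg; origin at the centre of its underside, +x to its nose. It starts on the raised pad: underside at station z = 31, x between -20 and 3 mm, axes along the station's; its nose is then too high and butts against the yellow bar. Home: nose on the end stop, origin at station x = 76, z = 24 mm.
- thumb (a point): Middle of the slide's flat black thumb rest, on top of the plate at slide x = -40, z = 12 mm; the rest is 20 mm long, from slide x = -50 to -30. In front of it an orange thumb bar (slide x = -30 to -24, 42 wide, 12 high) for the fingertips to push against. At home the thumb bar stops 4 mm short of the yellow bar; it does not go under.
- pad (a joint): Sprung red pad (station x = -78 to 22 mm, 44 wide) under the slide; travel down in m: 0 = up (top at z = 31 mm), 0.0075 = fully down (z = 23.5). It pushes up with 7 N at the top, 13 N when down: press the slide with 15 to 20 N. Fully pressed, the plate's top is at z = 36, 2 mm under the yellow bar. Keep pressing to the end: the pad comes up behind the slide once its rear has passed x = 22.
- pad_top (a point): Centre of the red pad's top face, at station x = -28 mm.
- leaf (a joint): Brass leaf spring, angle in rad by which it is lifted: 0 = resting down, about 0.07 with the slide under it. It pushes its tip down with about 6 to 9 N.
- leaf_tip (a point): Lowest point of the leaf spring's rolled tip (26 mm wide), at station x = 106 mm and z = 33 mm at rest. The leaf is fixed on the yellow bar and slopes down from there in the pushing direction, so the slide's nose lifts it.
- sleeve_a: Loose bright steel sleeve, 44 mm diameter, 55 mm tall, standing beside the station; origin at the centre of its foot. Leave alone.
- sleeve_b: Another such sleeve, same size, standing beside the station on its other side. Leave alone.
- gauge_block: Loose steel block 35 x 50 x 20 mm beside the station; origin at the centre of its underside. Leave alone.
- plug_gauge: Loose brass plug gauge, 18 mm shank with 26 mm wide grip on top, 60 mm tall, standing beside the station; origin at the centre of its foot. Leave alone.
There are look-alikes about, which are no part of the job. Several things have the shape of the slide; the one meant has the colours described above.

How it is judged:
By the outcome, as a careful person would: the job done as asked, in the order asked, and still so for the second after the job is handed in, with the robot touching nothing.
It also fails if it takes over 35 s, if anything falls off the work surface, if the arm or the gripper's body presses on something with over 40 N, if the wrist force passes 120 N, or if a joint passes its speed limit or range.

## Robot

A 6-joint arm with a two-finger parallel gripper is mounted at the origin on the work surface. World frame = base frame: x ahead of the robot, y to its left, z up, the work surface at z = 0. Lengths are in m, angles in rad, forces in N, time in s.
With the tool pointing down it reaches from about 0.35 to 0.85 m from the base axis. Payload 8.1 kg.
Tool frame: the origin (TCP) lies on the centre line of the jaws, within the pads' length; the fingertips stand robot.tip_reach ahead of it and the grasp point (between the pads) lies 5 mm behind it (robot.tip_reach is the distance from the TCP to the fingertips, in m); z points along the fingers, y is the direction in which the jaws open and shut (so a half turn about z gives the same grasp; the last joint's range is limited). The gripper opens to 93 mm and grips with 3 to 60 N. Pads are 15 mm wide; open, the fingers measure 128 mm over their backs; the gripper's body (75 mm by 188 mm) begins 65 mm behind the grasp point.
Start: joints at [1.26, 0.13, 1.488, -0, 1.523, -0.085], TCP at [0.134, 0.585, 0.233] pointing down, gripper open.
Joint ranges: [-2.96, 2.96], [-0.89, 2.26], [0.02, 2.5], [-1.34, 4.48], [0, 2.73], [-2.66, 2.66]. Speed limits (rad/s): [2.39, 2.39, 2.79, 3.14, 3.14, 3.14].

## Interface

Orientations are given as a rotation vector (axis times angle).
In Python, from plant import sensors, read_camera, robot gives the robot as it stands.
- The arm moves only by the tool play_rows, never from a script. Its argument "series" is a list that holds one entry, the list of rows, each a list of 5 numbers: the closure, from -1 (fully open) to 1 (shut), then the shift along the world's x, y, z in m, then the turn about the world's z in rad. A call has 1 to 8 rows; each row is the pose to reach, as a shift and turn from the pose commanded when the call began; what a row does not reach only later rows make up. A row lasts 1/10 s, in which the tool goes at most 50 mm and 8.59 degrees, less where a joint would pass 70% of its speed; a pose out of reach is approached as far as the arm can. A call with a gripper value outside its range is refused whole. The fingers move at their own pace and stop on an object; "force" is the grip in N (left out, the last holds). Time passes only in rows, so rows that repeat a pose let the fingers close. It gives the time, the measured TCP pose, the force and the opening at its end, in the units of the state.
- sensors.read_state(): the state, without advancing time (a new reading comes with each control period).
- read_camera(name): name is "side" or "top"; returns a dict with "color" (384x512x3 uint8, red, green, blue), "range_z" (384x512 float32, m along the optical axis (not along the pixel's ray), 0 where there is no reading), "intrinsics" (3x3 intrinsics, pixels), "D" ([k1, k2, p1, p2, k3] as OpenCV has them; the pictures are not rectified), "rvec" (rotation vector, rad) and "tvec" (3), from world to camera coordinates, as OpenCV has them. Camera axes: x right, y down, z forward; pixel columns grow to the right and rows downward; lengths in m; the calibration is good to about 2 mm. A picture is of the moment at which its call begins.
- robot.close_job(): hands the job in, once; it reports no verdict.
The state is a dict: "t": time; "q": joint angles; "dq": joint speeds; "joint_torque": joint torques, N m; "tool_pos": TCP position; "orientation": TCP orientation; "force": force on the tool from outside, world axes, zero at the start; "wrist_torque": the same for the moment, N m; "opening": finger opening in m.
Only numpy, scipy, OpenCV 4.12 (cv2) and the standard library are available. Lean on these libraries where they do the work, as an engineer would, in place of code of your own. Each camera call takes 0.05 s, during which the arm holds its last target.

## Working session

There is one attempt and no reset: what is moved stays moved. The work goes in short steps, Python scripts to look and compute and a tool call to move; the robot and the scene stay as the last step left them, time stands still between calls to the robot, and variables do not carry over. Pictures are saved under pics/ and viewed, and the job is handed in when it is done.

Besides the shell and the picture viewer there is one more tool, called after "Call:" as name(argument=value, ...) on one line, values as JSON. play_rows: Moves the arm, as the interface text tells. Its arguments: {"type":"object","properties":{"series":{"type":"array","items":{"type":"array","items":{"type":"array","items":{"type":"number"}}}},"force":{"type":"number"}},"required":["series"]}

```bash
mkdir -p pics; ls
python3 - <<'E'
from plant import sensors, read_camera, robot
import cv2,numpy as np
print(sensors.read_state()); print(robot.tip_reach)
for n in ("top","side"):
    c=read_camera(n); cv2.imwrite(f"pics/{n}0.png",c["color"][:,:,::-1]); np.savez(f"{n}0.npz",**c)
    print(n,c["intrinsics"],c["D"],c["rvec"],c["tvec"])
E
```

```text
pics
{'t': 0.0, 'q': array([ 1.25959933e+00,  1.31171477e-01,  1.48925364e+00, -1.70763210e-05,
        1.52301448e+00, -8.53868572e-02]), 'dq': array([-1.45361359e-05,  8.65050482e-04, -3.40293193e-04,  3.91769789e-04,
        1.10629524e-03,  1.82869276e-03]), 'joint_torque': array([-2.02460244e-03, -5.59820831e+01, -4.91769862e+01,  7.66877714e-02,
        3.51762387e-02, -1.41167552e-04]), 'tool_pos': array([0.13414767, 0.58425545, 0.23159535]), 'orientation': array([-3.53908067e-01, -3.12124406e+00,  2.84929682e-03]), 'force': array([ 1.33516147,  0.99302858, -0.06372678]), 'wrist_torque': array([-0.03761841, -0.0118899 ,  0.02751343]), 'opening': 0.09266202505034438}
0.014
top [[495.30600314   0.         261.55835191]
 [  0.         495.30600314 192.55163875]
 [  0.           0.           1.        ]] [0.03287527 0.         0.         0.         0.        ] [ 2.15730737 -2.1792787   0.07208617] [-0.05178339  0.54988839  0.86355775]
side [[418.66598535   0.         258.10575941]
 [  0.         418.66598535 189.38340064]
 [  0.           0.           1.        ]] [0.04109381 0.         0.         0.         0.        ] [ 0.45333269 -2.64777806  1.26891354] [0.51300749 0.20956952 0.51398978]
```

View pics/top0.png

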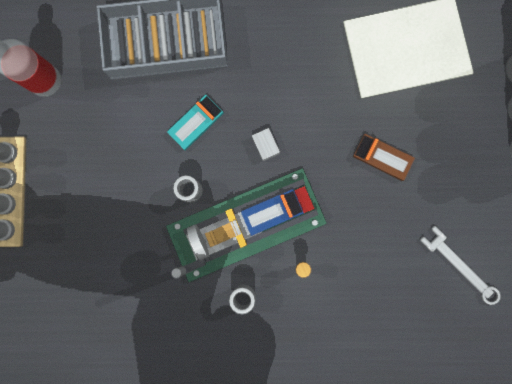

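View pics/side0.png

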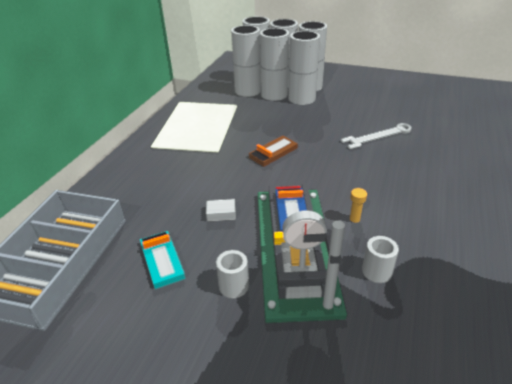

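The top view shows the station at about (247,222). The blue slide is at (265,215), its thumb rest at (293,202), and the yellow bar at (236,228). The push direction runs left and slightly down in the image.

```bash
cat > h.py <<'E'
import cv2,numpy as np
def ray(c,uv):
    uv=np.asarray(uv,float).reshape(-1,1,2)
    n=cv2.undistortPoints(uv,c["intrinsics"],c["D"]).reshape(-1,2)
    R,_=cv2.Rodrigues(c["rvec"]); t=np.asarray(c["tvec"]).reshape(3)
    return -R.T@t, np.c_[n,np.ones(len(n))]@R
def onplane(c,uv,z):
    o,d=ray(c,uv); return o+d*((z-o[2])/d[:,2])[:,None]
def proj(c,P):
    return cv2.projectPoints(np.asarray(P,float).reshape(-1,1,3),c["rvec"],c["tvec"],c["intrinsics"],c["D"])[0].reshape(-1,2)
def blobs(c,lo,hi,mina=15,roi=None):
    m=cv2.inRange(cv2.cvtColor(c["color"],cv2.COLOR_RGB2HSV),np.array(lo),np.array(hi))
    if roi: 
        k=np.zeros_like(m);x0,y0,x1,y1=roi;k[y0:y1,x0:x1]=255;m&=k
    cs,_=cv2.findContours(m,cv2.RETR_EXTERNAL,cv2.CHAIN_APPROX_NONE)
    return m,[q for q in cs if cv2.contourArea(q)>=mina]
E
python3 - <<'E'
from h import *
c=dict(np.load("top0.npz"))
roi=(150,150,345,290)
im=c["color"]
cv2.imwrite("pics/crop0.png",cv2.resize(im[160:290,160:335][:,:,::-1],None,fx=4.5,fy=4.5,interpolation=cv2.INTER_CUBIC))
for nm,lo,hi,z in [("green",(65,60,25),(90,255,140),.012),("yellow",(18,150,120),(32,255,255),.050),("orange",(5,150,150),(17,255,255),.055),("blue",(105,120,60),(125,255,255),.043),("red",(0,150,60),(4,255,255),.031)]:
    m,cs=blobs(c,lo,hi,15,roi)
    for q in cs:
        r=cv2.minAreaRect(q); b=cv2.boxPoints(r)
        P=onplane(c,np.vstack([b,[r[0]]]),z)[:,:2]
        e=[np.linalg.norm(P[i]-P[i+1]) for i in (0,1)]
        k=np.argmax(e); d=P[k+1]-P[k]
        print(nm,np.round(r[0],1),cv2.contourArea(q),"ctr",P[4].round(4),"size",np.round(e,4),"ang long",np.degrees(np.arctan2(d[1],d[0])).round(2))
E
```

```text
green [245.5 224.6] 3347.0 ctr [ 0.4927 -0.0276] size [0.2718 0.1101] ang long -67.55
yellow [241.1 240.3] 57.5 ctr [ 0.4648 -0.0219] size [0.0115 0.0191] ang long -158.46
yellow [230.5 214.5] 59.0 ctr [ 0.5095 -0.0038] size [0.0116 0.0194] ang long -153.73
orange [286.2 205.4] 47.5 ctr [ 0.5239 -0.1001] size [0.0054 0.04  ] ang long -157.62
blue [265.  214.8] 1024.5 ctr [ 0.5086 -0.0633] size [0.0726 0.0464] ang long -67.13
red [304.  199.2] 219.0 ctr [ 0.5361 -0.1324] size [0.0187 0.0433] ang long -157.09
```

View pics/crop0.png

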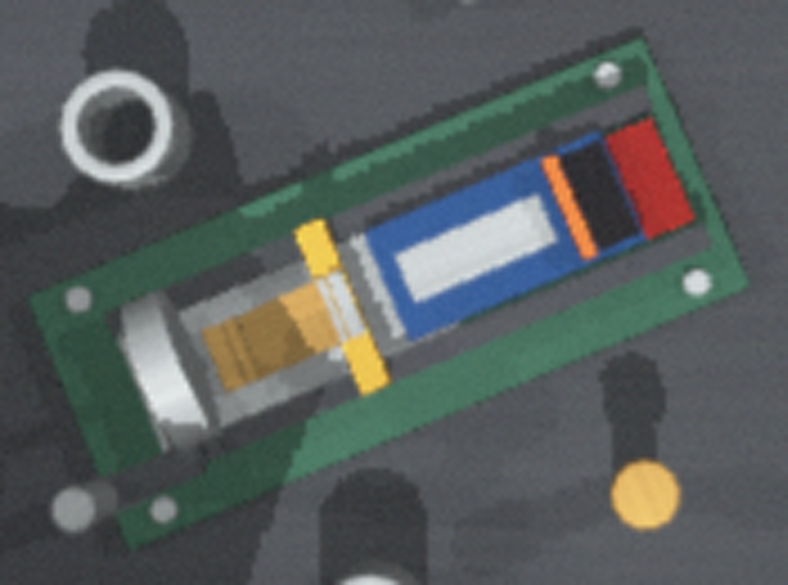

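Run:
```python
from h import *
c=dict(np.load("side0.npz")); t=dict(np.load("top0.npz"))
for nm,lo,hi,z in [("orange",(3,150,120),(17,255,255),.052),("yellow",(20,150,120),(32,255,255),.046),("plate",(105,120,60),(125,255,255),.043)]:
    m,cs=blobs(c,lo,hi,8,(255,180,345,320))
    for q in cs:
        r=cv2.minAreaRect(q); print(nm,np.round(r[0],1),cv2.contourArea(q),onplane(c,[r[0]],z)[0].round(4))
# two-view check: project top-derived points into the side view
ang=np.radians(112.6);u=np.array([np.cos(ang),np.sin(ang)]);v=np.array([-u[1],u[0]])
o=np.array([.4927,-.0276])-.045*u; print("origin",o)
W=lambda x,y,z:np.r_[o+u*x+v*y,z]
pts=[W(-.034,-.021,.055),W(-.034,.021,.055),W(.056,-.0345,.05),W(.056,.0345,.05),W(-.09,-.055,.012),W(-.09,.055,.012),W(.18,.055,.012),W(.18,-.055,.012)]
im=cv2.resize(c["color"][:,:,::-1][170:330,230:360].copy(),None,fx=4,fy=4,interpolation=cv2.INTER_CUBIC)
for p in proj(c,pts): cv2.drawMarker(im,tuple(int(k) for k in ((p-[230,170]+.5)*4)),(255,0,255),0,12,1)
cv2.imwrite("pics/side_chk.png",im[:600])
d=t["range_z"]; R,_=cv2.Rodrigues(t["rvec"])
for p in [(293,203),(265,215),(304,199),(286,205)]:
    o_,r_=ray(t,[p]); print(p,(o_+r_[0]*d[p[1],p[0]]).round(4))
```

```text
orange [290.1 193. ] 139.0 [ 0.5245 -0.1003  0.052 ]
yellow [294.5 256.5] 73.0 [0.4793 0.0286 0.046 ]
yellow [278.5 237.5] 94.5 [ 5.126e-01 -2.000e-04  4.600e-02]
plate [301.4 203.5] 65.0 [ 0.5017 -0.0904  0.043 ]
plate [281.6 213.2] 155.0 [ 0.5256 -0.0571  0.043 ]
origin [ 0.50999329 -0.06914446]
(293, 203) [ 0.5288 -0.1124  0.0425]
(265, 215) [ 0.5083 -0.0634  0.0423]
(304, 199) [ 0.5365 -0.1326  0.0295]
(286, 205) [ 0.5245 -0.0997  0.0574]
```

View pics/side_chk.png

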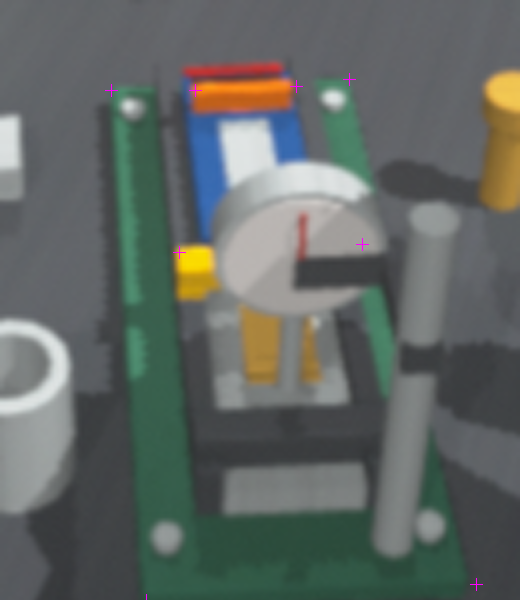

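Call:
play_rows(series=[[[1,0.025,-0.043,0,-0.07],[1,0.05,-0.087,0,-0.14],[1,0.074,-0.13,0,-0.21],[1,0.099,-0.174,0,-0.28],[1,0.123,-0.217,0,-0.35],[1,0.148,-0.261,0,-0.42],[1,0.173,-0.305,0,-0.48],[1,0.197,-0.348,0,-0.54]]], force=30)

```text
t: 0.9
tool_pos: [0.3314, 0.2353, 0.2324]
orientation: [1.177, 2.913, 0.0]
force: [0.5, 0.3, -0.4]
opening: 0.0336
```

The station model projected into the side view lands on the base corners, the orange bar at (290,193) and the yellow bar, all within about a pixel. So the two views agree, and I carry on to a point above the thumb rest.

Call:
play_rows(series=[[[1,0.025,-0.043,0,-0.06],[1,0.05,-0.087,0,-0.12],[1,0.074,-0.13,0,-0.18],[1,0.099,-0.174,0,-0.24],[1,0.123,-0.217,0,-0.3],[1,0.148,-0.261,0,-0.36],[1,0.173,-0.305,0,-0.411],[1,0.1975,-0.3475,0,-0.411]]])

```text
t: 1.7
tool_pos: [0.5289, -0.1122, 0.2322]
orientation: [-1.747, -2.611, -0.0]
force: [0.9, 0.5, 0.3]
opening: 0.0008
```

Run:
```python
from plant import sensors
from scipy.spatial.transform import Rotation as R
import numpy as np
s=sensors.read_state(); M=R.from_rotvec(s["orientation"]).as_matrix()
print(s["tool_pos"],np.degrees(np.arctan2(M[1,1],M[0,1])),M[:,2],s["force"],s["opening"],s["q"])
```

```text
[ 0.52889229 -0.11218555  0.23223505] 22.43969750530263 [-3.08141534e-04  2.74068038e-04 -9.99999915e-01] [0.93379736 0.49358011 0.30578185] 0.0007975425726794848 [-3.03971794e-01 -2.95721033e-02  1.65430892e+00  1.69516032e-04
  1.51723188e+00 -6.95627473e-01]
```

Call:
play_rows(series=[[[1,0,0,-0.045,0],[1,0,0,-0.09,0],[1,0,0,-0.13,0],[1,0,0,-0.155,0],[1,0,0,-0.167,0],[1,0,0,-0.167,0]]])

```text
t: 2.3
tool_pos: [0.5271, -0.1098, 0.0643]
orientation: [-1.742, -2.61, 0.002]
force: [-4.3, 1.2, 8.2]
opening: 0.0002
```

Run:
```python
from plant import read_camera
import cv2,numpy as np
for n,(x0,y0,x1,y1) in {"top":(160,150,335,280),"side":(220,130,370,280)}.items():
    c=read_camera(n); cv2.imwrite(f"pics/{n}1.png",cv2.resize(c["color"][y0:y1,x0:x1,::-1],None,fx=4,fy=4,interpolation=cv2.INTER_CUBIC))
```

```text
(no output)
```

View pics/side1.png

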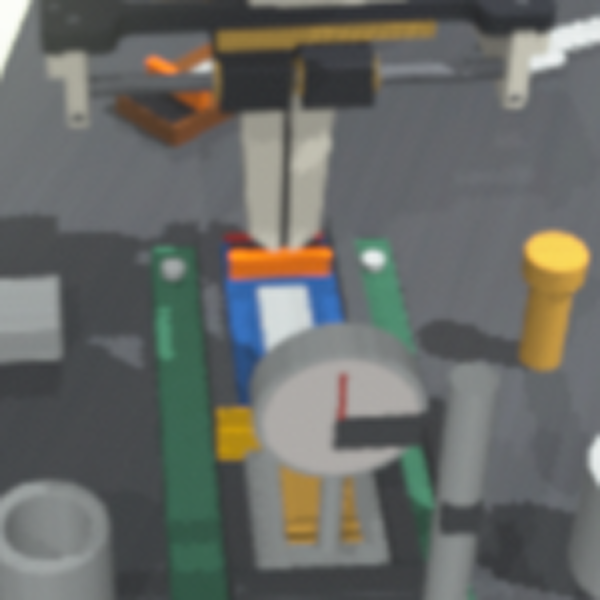

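View pics/top1.png

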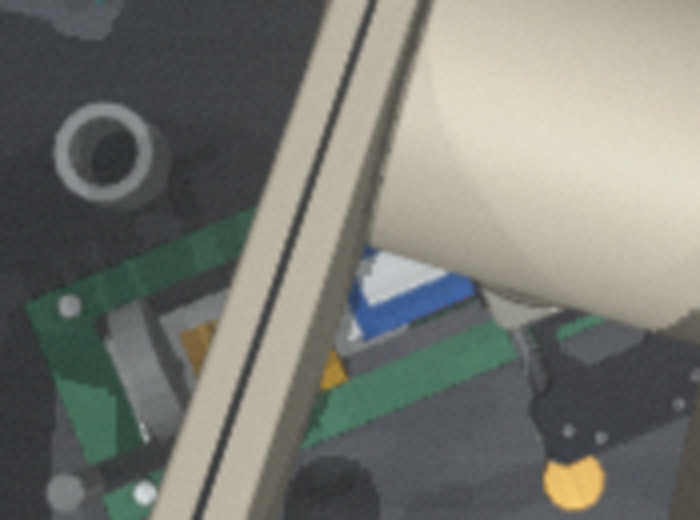

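Run:
```python
from plant import sensors
s=sensors.read_state(); print(s["t"],s["tool_pos"],s["force"],s["wrist_torque"],s["orientation"])
```

```text
2.4 [ 0.5284853  -0.11006501  0.06637934] [-3.35891865  2.09146606  6.84784401] [0.1374818  0.66111221 0.02921909] [-1.74328637e+00 -2.61297200e+00  2.52218419e-04]
```

Call:
play_rows(series=[[[1,0,0,0,0],[1,0,0,0,0]]])

```text
t: 2.6
tool_pos: [0.5291, -0.1102, 0.0671]
orientation: [1.743, 2.613, 0.0]
force: [-2.7, 0.1, 5.7]
opening: 0.0004
```

Call:
play_rows(series=[[[1,0,0,0.02,0],[1,0,0,0.02,0],[1,0,0,0.02,0]]])

```text
t: 2.9
tool_pos: [0.5293, -0.1103, 0.0865]
orientation: [1.742, 2.612, 0.001]
force: [0.2, 0.4, 0.4]
opening: 0.0003
```

Run:
```python
from plant import sensors, read_camera
from h import *
c=read_camera("side"); np.savez("side2.npz",**c)
s=sensors.read_state(); print(s["tool_pos"],s["force"],s["wrist_torque"])
ang=np.radians(112.6);u=np.array([np.cos(ang),np.sin(ang)]);v=np.array([-u[1],u[0]]);o=np.array([.50999,-.06914])
d=c["range_z"]; ys,xs=np.mgrid[140:215,265:320]; uv=np.c_[xs.ravel(),ys.ravel()]
O,r=ray(c,uv); P=O+r*d[uv[:,1],uv[:,0]][:,None]; S=np.c_[(P[:,:2]-o)@u,(P[:,:2]-o)@v,P[:,2]]*1000
S=S.reshape(75,55,3); col=c["color"]
tc=(s["tool_pos"][:2]-o); print("tcp station",tc@u*1000,tc@v*1000)
for y in range(150,214,3):
    print(y,[(x,*S[y-140,x-265].round(0).astype(int),tuple(col[y,x])) and (x,*(S[y-140,x-265].round(0).astype(int).tolist())) for x in (282,286,290,294,298)])
im=cv2.resize(col[130:260,230:360,::-1],None,fx=4.5,fy=4.5,interpolation=cv2.INTER_CUBIC); cv2.imwrite("pics/side2.png",im)
```

```text
[ 0.52867329 -0.11011918  0.08565593] [-0.35832371  0.32781011 -0.36779822] [-0.08304004  0.03910417 -0.00279532]
tcp station -45.01229965456603 -1.500493767277157
150 [(282, -39, -16, 136), (286, -37, -10, 137), (290, -37, -3, 136), (294, -39, 3, 134), (298, -38, 9, 135)]
153 [(282, -36, -16, 132), (286, -36, -10, 131), (290, -38, -3, 130), (294, -38, 3, 129), (298, -38, 9, 129)]
156 [(282, -38, -16, 125), (286, -37, -9, 125), (290, -38, -3, 124), (294, -36, 3, 125), (298, -39, 10, 123)]
159 [(282, -38, -16, 119), (286, -36, -9, 120), (290, -39, -3, 118), (294, -38, 3, 118), (298, -37, 10, 119)]
162 [(282, -37, -16, 114), (286, -38, -9, 113), (290, -38, -3, 112), (294, -36, 3, 114), (298, -36, 10, 113)]
165 [(282, -38, -15, 107), (286, -36, -9, 108), (290, -40, -2, 106), (294, -38, 4, 107), (298, -38, 10, 106)]
168 [(282, -36, -16, 103), (286, -38, -9, 101), (290, -39, -2, 100), (294, -37, 4, 101), (298, -36, 10, 102)]
171 [(282, -39, -15, 95), (286, -36, -9, 97), (290, -38, -2, 95), (294, -38, 4, 95), (298, -36, 11, 95)]
174 [(282, -38, -15, 90), (286, -37, -9, 90), (290, -38, -2, 
[... 693 characters left out ...]
0), (286, -32, -8, 50), (290, -32, -2, 50), (294, -32, 5, 49), (298, -32, 12, 49)]
198 [(282, -33, -15, 43), (286, -32, -8, 43), (290, -32, -2, 43), (294, -32, 5, 43), (298, -32, 12, 43)]
201 [(282, -23, -16, 45), (286, -24, -9, 43), (290, -23, -3, 44), (294, -24, 4, 43), (298, -24, 11, 42)]
204 [(282, -17, -16, 43), (286, -17, -10, 43), (290, -16, -3, 43), (294, -16, 3, 43), (298, -16, 10, 43)]
207 [(282, -9, -17, 44), (286, -9, -11, 44), (290, -10, -4, 42), (294, -9, 3, 43), (298, -8, 9, 43)]
210 [(282, -3, -18, 42), (286, -2, -11, 43), (290, 0, -5, 44), (294, 0, 2, 44), (298, 0, 8, 44)]
213 [(282, 5, -18, 43), (286, 6, -12, 44), (290, 7, -6, 44), (294, 113, -14, 140), (298, 116, -9, 142)]
```

View pics/side2.png

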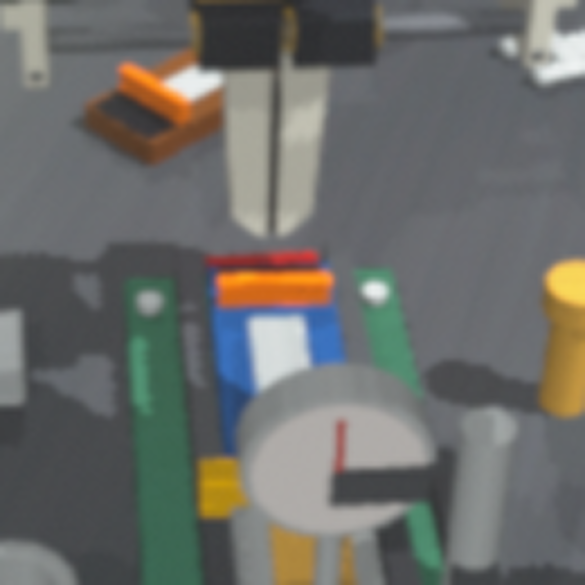

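The finger's front face reads 7.5 mm ahead of the TCP, at station -37.7, and the thumb bar's rear is at about -38. So the 6–8 N contact was the tips on the edge of the thumb bar, because the arm stood 2 mm ahead of its command. I back off 4 mm and come down again.

Call:
play_rows(series=[[[1,0.0008,-0.0035,0,0],[1,0.0008,-0.0035,0,0],[1,0.0008,-0.0035,0,0]]])

```text
t: 3.25
tool_pos: [0.5289, -0.1137, 0.085]
orientation: [-1.744, -2.612, 0.0]
force: [0.1, 0.4, -0.5]
opening: 0.0002
```

```bash
cat > st.py <<'E'
from plant import sensors
import numpy as np
ang=np.radians(112.6);u=np.array([np.cos(ang),np.sin(ang)]);v=np.array([-u[1],u[0]]);o=np.array([.50999,-.06914])
s=sensors.read_state(); p=s["tool_pos"][:2]-o; f=s["force"]
print("t",s["t"],"tcp station",(p@u*1000).round(1),(p@v*1000).round(1),"tip z",(s["tool_pos"][2]*1000-14).round(1),"F u,v,z",(f[:2]@u).round(1),(f[:2]@v).round(1),f[2].round(1))
E
python3 st.py
```

```text
t 3.25 tcp station -48.4 -0.4 tip z 71.0 F u,v,z 0.3 -0.3 -0.5
```

Call:
play_rows(series=[[[1,0,0,-0.01,0],[1,0,0,-0.018,0],[1,0,0,-0.023,0],[1,0,0,-0.025,0],[1,0,0,-0.025,0]]])

```text
t: 3.75
tool_pos: [0.5288, -0.1134, 0.0599]
orientation: [-1.743, -2.612, 0.001]
force: [-0.2, 0.2, -0.5]
opening: 0.0006
```

```bash
python3 st.py
```

```text
t 3.75 tcp station -48.1 -0.4 tip z 45.9 F u,v,z 0.2 0.1 -0.5
```

The tips are past the bar's height (z 46, below 55) with no contact, so they're behind the thumb bar and above the rest. Now I press down slowly.

Call:
play_rows(series=[[[1,0,0,-0.002,0],[1,0,0,-0.004,0],[1,0,0,-0.006,0],[1,0,0,-0.006,0]]])

```text
t: 4.15
tool_pos: [0.5297, -0.1137, 0.0553]
orientation: [1.743, 2.613, 0.0]
force: [-2.1, 0.7, 6.4]
opening: 0.0003
```

```bash
python3 st.py
```

```text
t 4.15 tcp station -48.8 -1.1 tip z 41.3 F u,v,z 1.4 1.7 6.4
```

Call:
play_rows(series=[[[1,0,0,-0.0015,0],[1,0,0,-0.003,0],[1,0,0,-0.0045,0],[1,0,0,-0.006,0],[1,0,0,-0.006,0],[1,0,0,-0.006,0]]])

```text
t: 4.75
tool_pos: [0.5303, -0.1138, 0.0502]
orientation: [1.742, 2.612, 0.001]
force: [-2.5, 1.6, 10.1]
opening: 0.0006
```

```bash
python3 st.py
```

```text
t 4.75 tcp station -49.1 -1.6 tip z 36.2 F u,v,z 2.4 1.7 10.1
```

Call:
play_rows(series=[[[1,0,0,-0.001,0],[1,0,0,-0.002,0],[1,0,0,-0.002,0],[1,0,0,-0.002,0]]])

```text
t: 5.15
tool_pos: [0.5312, -0.1141, 0.0496]
orientation: [1.741, 2.61, 0.002]
force: [-4.9, 2.2, 17.5]
opening: 0.0004
```

```bash
python3 st.py
```

```text
t 5.15 tcp station -49.6 -2.3 tip z 35.6 F u,v,z 3.9 3.6 17.5
```

Call:
play_rows(series=[[[1,-0.0015,0.0015,0,0],[1,-0.0025,0.0033,0,0],[1,-0.0033,0.0051,0,0],[1,-0.004,0.007,0,0],[1,-0.0048,0.0088,0,0],[1,-0.0056,0.0107,0,0],[1,-0.0056,0.0107,0,0]]])

```text
t: 5.85
tool_pos: [0.5269, -0.1043, 0.05]
orientation: [1.74, 2.607, 0.002]
force: [0.7, -2.6, 13.2]
opening: 0.0006
```

```bash
python3 st.py
python3 - <<'E'
from plant import read_camera
import cv2
c=read_camera("side"); cv2.imwrite("pics/side3.png",cv2.resize(c["color"][150:280,230:360,::-1],None,fx=4.5,fy=4.5,interpolation=cv2.INTER_CUBIC))
E
```

```text
t 5.85 tcp station -39.0 -2.1 tip z 36.0 F u,v,z -2.7 0.3 13.2
```

View pics/side3.png

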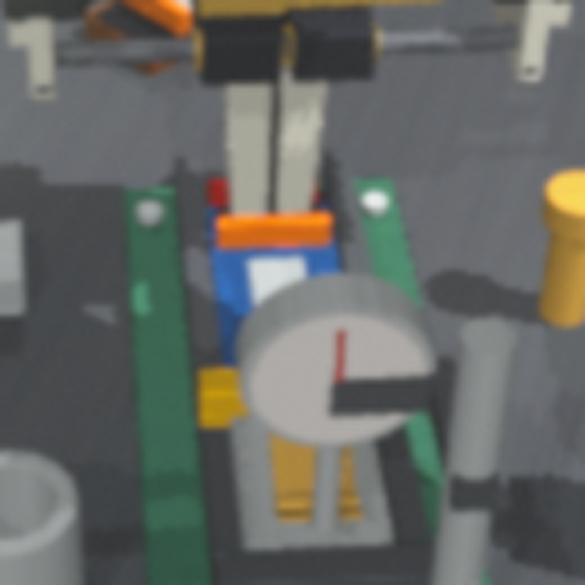

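The tips are on the rest behind the orange bar, and the slide is moving. The press dropped to 13 N, so I add about 1 mm of down command and continue.

Call:
play_rows(series=[[[1,0,0,-0.001,0],[1,-0.001,0.0014,-0.001,0],[1,-0.002,0.0032,-0.001,0],[1,-0.0028,0.0051,-0.001,0],[1,-0.0035,0.0069,-0.001,0],[1,-0.0043,0.0088,-0.001,0],[1,-0.0051,0.0106,-0.001,0],[1,-0.0051,0.0106,-0.001,0]]])

```text
t: 6.7
tool_pos: [0.5227, -0.094, 0.0498]
orientation: [1.739, 2.606, 0.003]
force: [1.2, -3.1, 16.2]
opening: 0.0004
```

```bash
python3 st.py
```

```text
t 6.7 tcp station -27.8 -2.1 tip z 35.8 F u,v,z -3.3 0.1 16.2
```

Call:
play_rows(series=[[[1,-0.001,0.0023,-0.0003,0],[1,-0.0019,0.0046,-0.0003,0],[1,-0.0029,0.0069,-0.0003,0],[1,-0.0038,0.0092,-0.0003,0],[1,-0.0048,0.0115,-0.0003,0],[1,-0.0058,0.0138,-0.0003,0],[1,-0.0067,0.0162,-0.0003,0],[1,-0.0077,0.0185,-0.0003,0]]])

```text
t: 7.5
tool_pos: [0.5156, -0.0759, 0.05]
orientation: [1.738, 2.604, 0.003]
force: [1.8, -6.0, 20.1]
opening: 0.0005
```

```bash
python3 st.py
```

```text
t 7.5 tcp station -8.4 -2.6 tip z 36.0 F u,v,z -6.2 0.6 20.1
```

Call:
play_rows(series=[[[1,-0.0011,0.0022,0.0003,0],[1,-0.0022,0.0045,0.0005,0],[1,-0.0032,0.0067,0.0005,0],[1,-0.0042,0.009,0.0005,0],[1,-0.0052,0.0113,0.0005,0],[1,-0.0062,0.0136,0.0005,0],[1,-0.0072,0.016,0.0005,0],[1,-0.0082,0.0183,0.0005,0]]])

```text
t: 8.3
tool_pos: [0.5076, -0.058, 0.0502]
orientation: [1.738, 2.604, 0.003]
force: [3.7, -9.8, 15.3]
opening: 0.0007
```

```bash
python3 st.py
python3 - <<'E'
from plant import read_camera
import cv2
c=read_camera("side"); cv2.imwrite("pics/side4.png",cv2.resize(c["color"][150:280,230:360,::-1],None,fx=4.5,fy=4.5,interpolation=cv2.INTER_CUBIC))
E
```

```text
t 8.3 tcp station 11.2 -2.1 tip z 36.2 F u,v,z -10.4 0.3 15.3
```

View pics/side4.png

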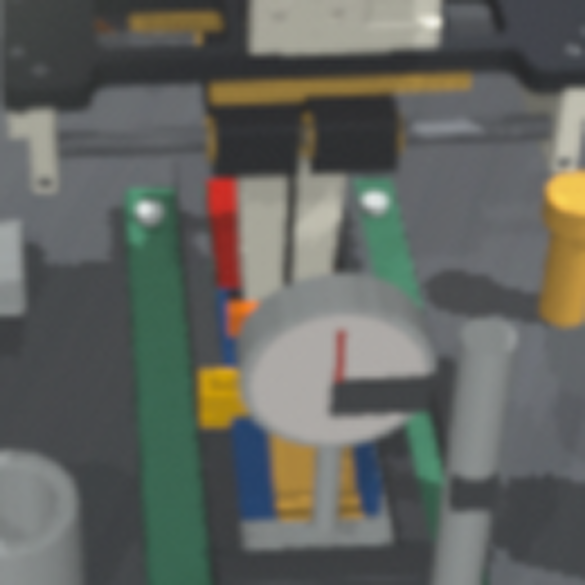

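The slide's nose is under the bar and the leaf, with blue visible on both sides of the brass at about (255,470) and (370,480). The pad is down. I keep going.

Call:
play_rows(series=[[[1,-0.001,0.0023,-0.0005,0],[1,-0.002,0.0046,-0.0005,0],[1,-0.003,0.0069,-0.0005,0],[1,-0.004,0.0092,-0.0005,0],[1,-0.005,0.0115,-0.0005,0],[1,-0.006,0.0138,-0.0005,0],[1,-0.007,0.0162,-0.0005,0],[1,-0.008,0.0183,-0.0005,0]]])

```text
t: 9.15
tool_pos: [0.5002, -0.0397, 0.0502]
orientation: [1.737, 2.603, 0.004]
force: [4.0, -8.9, 19.1]
opening: 0.0004
```

```bash
python3 st.py
```

```text
t 9.15 tcp station 30.9 -2.3 tip z 36.2 F u,v,z -9.7 -0.3 19.1
```

Call:
play_rows(series=[[[1,-0.0006,0.0014,0.0002,0],[1,-0.0012,0.0028,0.0002,0],[1,-0.0018,0.0042,0.0002,0],[1,-0.0024,0.0055,0.0002,0],[1,-0.0029,0.0065,0.0002,0],[1,-0.0032,0.0074,0.0002,0]]])

```text
t: 9.75
tool_pos: [0.498, -0.0348, 0.0503]
orientation: [1.735, 2.599, 0.0]
force: [10.3, -24.3, 7.6]
opening: 0.0006
```

```bash
python3 st.py
```

```text
t 9.75 tcp station 36.3 -2.1 tip z 36.3 F u,v,z -26.4 -0.2 7.6
```

Call:
play_rows(series=[[[1,0,0,-0.001,0],[1,0,0,-0.0018,0],[1,0,0,-0.0018,0]]])

```text
t: 10.05
tool_pos: [0.4981, -0.0349, 0.0502]
orientation: [1.735, 2.599, 0.0]
force: [0.8, -20.2, 26.5]
opening: 0.0005
```

```bash
python3 st.py
python3 - <<'E'
from plant import read_camera
from h import *
for n,(x0,y0,x1,y1) in {"top":(160,150,335,280),"side":(230,150,360,280)}.items():
    c=read_camera(n); np.savez(n+"5.npz",**c); cv2.imwrite(f"pics/{n}5.png",cv2.resize(c["color"][y0:y1,x0:x1,::-1],None,fx=4.5,fy=4.5,interpolation=cv2.INTER_CUBIC))
E
```

```text
t 10.05 tcp station 36.2 -2.2 tip z 36.2 F u,v,z -19.0 7.1 26.5
```

View pics/side5.png

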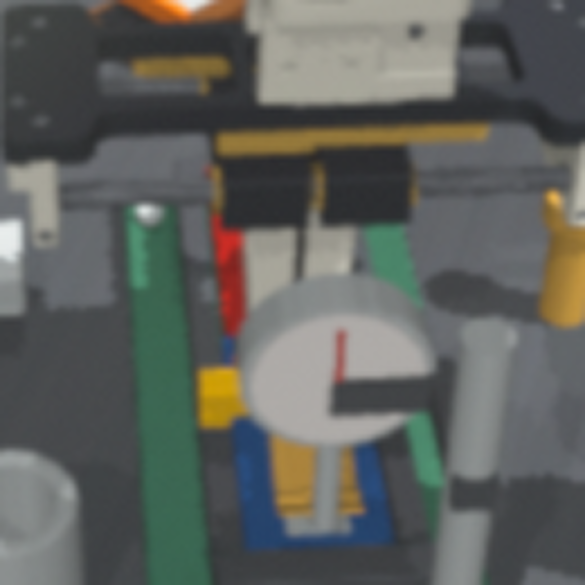

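View pics/top5.png

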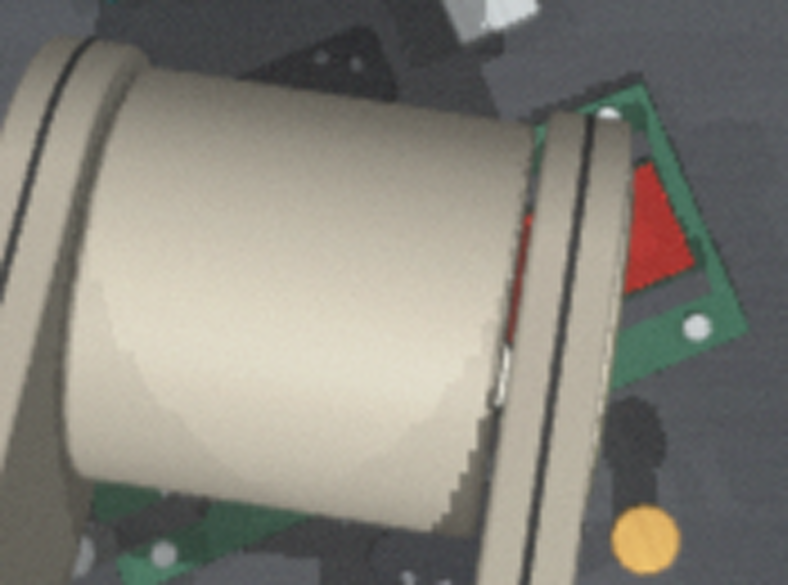

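```bash
cat > chk.py <<'E'
import sys
from h import *
ang=np.radians(112.6);u=np.array([np.cos(ang),np.sin(ang)]);v=np.array([-u[1],u[0]]);o=np.array([.50999,-.06914])
def S(P): return np.c_[(P[:,:2]-o)@u,(P[:,:2]-o)@v,P[:,2]]*1000
for n in ("top","side"):
    c=dict(np.load(f"{n}{sys.argv[1]}.npz"))
    for nm,lo,hi in [("red",(0,170,60),(4,255,255)),("blue",(105,120,40),(125,255,255)),("orange",(5,170,150),(16,255,255))]:
        m=cv2.inRange(cv2.cvtColor(c["color"],cv2.COLOR_RGB2HSV),np.array(lo),np.array(hi))
        roi=np.zeros_like(m); roi[150:300,160:345]=255; m&=roi
        mm=cv2.erode(m,np.ones((3,3))) if nm!="orange" else m
        ys,xs=np.nonzero(mm)
        if len(ys)<3: print(n,nm,"none"); continue
        O,r=ray(c,np.c_[xs,ys]); s=S(O+r*c["range_z"][ys,xs][:,None])
        k=(abs(s[:,1])<30)&(s[:,0]>-100)&(s[:,0]<150); s=s[k]
        print(n,nm,len(s),"x",np.percentile(s[:,0],[1,99]).round(1),"y",np.percentile(s[:,1],[1,99]).round(1),"z med",np.median(s[:,2]).round(1))
E
python3 chk.py 0; echo; python3 chk.py 5
```

```text
top red 161 x [-75.3 -62.2] y [-18.5  18.6] z med 31.4
top blue 336 x [-26.8  39.6] y [-21.5  19.6] z med 43.2
top orange 55 x [-36.  -31.7] y [-20.1  17.9] z med 54.7
side red none
side blue 157 x [-29.1  26.6] y [-23.6  19.2] z med 43.3
side orange 158 x [-54.4 -30.5] y [-20.1  18.4] z med 52.4

top red 133 x [-75.3 -55.4] y [-15.2  18.9] z med 31.3
top blue none
top orange none
side red 39 x [-36.7   8. ] y [-20.6 -16.5] z med 31.1
side blue 180 x [ 71.5 118.7] y [-23.6  19.2] z med 36.0Traceback (most recent call last):
  File "chk.py", line 15, in <module>
    print(n,nm,len(s),"x",np.percentile(s[:,0],[1,99]).round(1),"y",np.percentile(s[:,1],[1,99]).round(1),"z med",np.median(s[:,2]).round(1))
                          ~~~~~~~~~~~~~^^^^^^^^^^^^^^^
    return _quantile_unchecked(
        a, q, axis, out, overwrite_input, method, keepdims, weights)
    return _ureduce(a,
                    func=_quantile_ureduce_func,
    ...<5 lines>...
                    overwrite_input=overwrite_input,
                    method=method)
    r = func(a, **kwargs)
    result = _quantile(arr,
                       quantiles=q,
    ...<2 lines>...
                       out=out,
                       weights=wgt)
    slices_having_nans = np.isnan(arr[-1, ...])
                                  ~~~^^^^^^^^^
IndexError: index -1 is out of bounds for axis 0 with size 0
```

The pad is up behind the slide (top z 31) and the plate's top is at z 36 with the nose on the stop. I ease the forward load before lifting.

Call:
play_rows(series=[[[1,0.0003,-0.0007,0.0003,0],[1,0.0006,-0.0014,0.0006,0],[1,0.0006,-0.0014,0.0006,0]]])

```text
t: 10.45
tool_pos: [0.4981, -0.035, 0.0502]
orientation: [1.737, 2.601, 0.002]
force: [1.2, -13.6, 25.4]
opening: 0.0007
```

```bash
python3 st.py
```

```text
t 10.45 tcp station 36.1 -2.1 tip z 36.2 F u,v,z -13.1 4.1 25.4
```

Call:
play_rows(series=[[[1,0.0003,-0.0008,0.0004,0],[1,0.0007,-0.0017,0.0008,0],[1,0.0007,-0.0017,0.0012,0],[1,0.0007,-0.0017,0.0012,0]]])

```text
t: 10.85
tool_pos: [0.4981, -0.0351, 0.0502]
orientation: [1.738, 2.604, 0.005]
force: [3.4, -7.1, 17.8]
opening: 0.0007
```

```bash
python3 st.py
```

```text
t 10.85 tcp station 36.0 -2.1 tip z 36.2 F u,v,z -7.8 -0.5 17.8
```

Call:
play_rows(series=[[[1,0.0002,-0.0005,0.001,0],[1,0.0004,-0.001,0.002,0],[1,0.0005,-0.0013,0.003,0],[1,0.0006,-0.0014,0.004,0],[1,0.0006,-0.0015,0.006,0],[1,0.0006,-0.0015,0.009,0]]])

```text
t: 11.45
tool_pos: [0.4948, -0.0361, 0.0553]
orientation: [1.742, 2.609, -0.001]
force: [4.3, -8.1, -4.2]
opening: 0.0005
```

```bash
python3 st.py
```

```text
t 11.45 tcp station 36.3 1.3 tip z 41.3 F u,v,z -9.1 -0.8 -4.2
```

Call:
play_rows(series=[[[1,0.0004,-0.0009,0,0],[1,0.0008,-0.0019,0,0],[1,0.0012,-0.0029,0,0],[1,0.0015,-0.0037,0,0],[1,0.0015,-0.0037,0,0]]])

```text
t: 11.95
tool_pos: [0.4946, -0.0379, 0.0543]
orientation: [-1.743, -2.613, -0.0]
force: [-0.0, -0.7, 0.3]
opening: 0.0004
```

```bash
python3 st.py
```

```text
t 11.95 tcp station 34.7 2.2 tip z 40.3 F u,v,z -0.6 0.3 0.3
```

Free of contact, so I lift away.

Call:
play_rows(series=[[[1,0.0004,-0.001,0.01,0],[1,0.0004,-0.001,0.03,0],[1,0.0004,-0.001,0.06,0],[1,0.0004,-0.001,0.1,0],[1,0.0004,-0.001,0.15,0],[1,0.0004,-0.001,0.19,0],[1,0.0004,-0.001,0.19,0]]])

```text
t: 12.65
tool_pos: [0.4985, -0.0396, 0.2528]
orientation: [1.737, 2.604, 0.008]
force: [0.4, -0.7, 0.7]
opening: 0.0005
```

Call:
play_rows(series=[[[1,-0.02,0.04,0,0],[1,-0.04,0.085,0,0],[1,-0.06,0.13,0,0],[1,-0.08,0.175,0,0],[1,-0.1,0.22,0,0],[1,-0.12,0.265,0,0],[1,-0.14,0.3,0,0],[1,-0.14,0.3,0,0]]])

```text
t: 13.45
tool_pos: [0.3525, 0.2644, 0.2445]
orientation: [-1.735, -2.617, -0.001]
force: [-0.1, -1.3, 0.4]
opening: 0.0004
```

```bash
python3 st.py
python3 - <<'E'
from plant import read_camera
from h import *
for n in ("top","side"):
    c=read_camera(n); np.savez(n+"6.npz",**c); cv2.imwrite(f"pics/{n}6.png",c["color"][:,:,::-1])
    if n=="top": cv2.imwrite("pics/top6c.png",cv2.resize(c["color"][160:290,160:335,::-1],None,fx=4.5,fy=4.5,interpolation=cv2.INTER_CUBIC))
E
python3 chk.py 6
```

```text
t 13.45 tcp station 368.4 17.2 tip z 230.5 F u,v,z -1.1 0.6 0.4
top red 1144 x [-74.6  17.1] y [-18.8  18.7] z med 31.3
top blue 85 x [ 73.5 118.5] y [-21.2  19.3] z med 36.0
top orange 69 x [45.4 50.8] y [-19.2  18.6] z med 48.0
side red 87 x [-74.3 -49. ] y [ 0.5 19.2] z med 31.3
side blue 6 x [81.4 86.1] y [17.2 19.5] z med 35.7Traceback (most recent call last):
  File "chk.py", line 15, in <module>
    print(n,nm,len(s),"x",np.percentile(s[:,0],[1,99]).round(1),"y",np.percentile(s[:,1],[1,99]).round(1),"z med",np.median(s[:,2]).round(1))
                          ~~~~~~~~~~~~~^^^^^^^^^^^^^^^
    return _quantile_unchecked(
        a, q, axis, out, overwrite_input, method, keepdims, weights)
    return _ureduce(a,
                    func=_quantile_ureduce_func,
    ...<5 lines>...
                    overwrite_input=overwrite_input,
                    method=method)
    r = func(a, **kwargs)
    result = _quantile(arr,
                       quantiles=q,
    ...<2 lines>...
                       out=out,
                       weights=wgt)
    slices_having_nans = np.isnan(arr[-1, ...])
                                  ~~~^^^^^^^^^
IndexError: index -1 is out of bounds for axis 0 with size 0
```

View pics/top6.png

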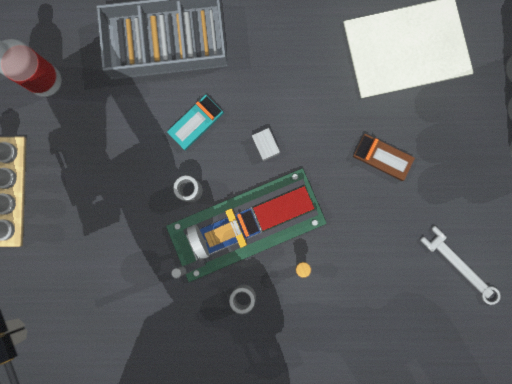

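View pics/side6.png

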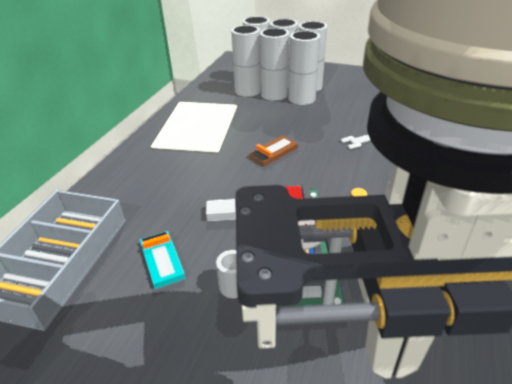

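View pics/top6c.png

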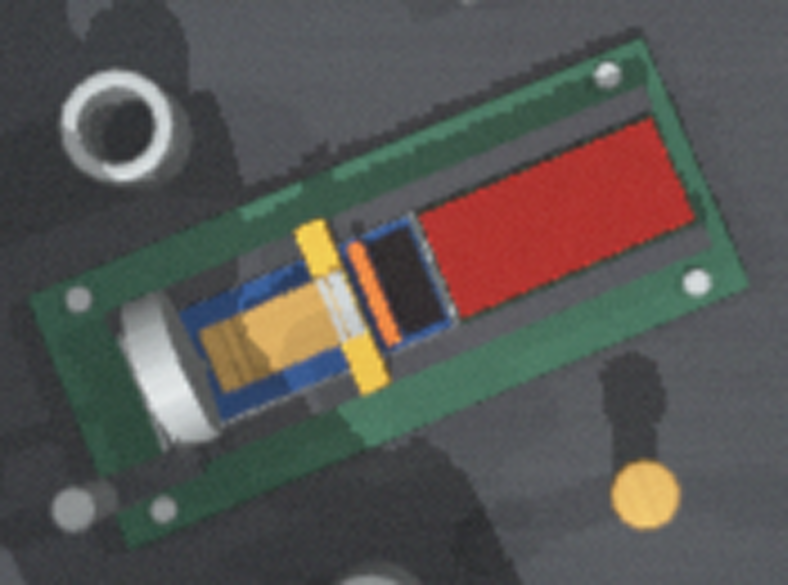

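The top view shows the slide under the bar and leaf, its thumb bar at (240,222) just short of the yellow bar, and the pad up behind it. The side view is blocked by the arm, so I move clear to check the nose against the stop.

Call:
play_rows(series=[[[1,-0.025,0.04,0,0.1],[1,-0.05,0.08,0,0.2],[1,-0.075,0.12,0,0.3],[1,-0.1,0.16,0,0.4],[1,-0.125,0.2,0,0.5],[1,-0.15,0.24,0,0.6],[1,-0.18,0.28,0,0.7],[1,-0.2,0.31,0,0.8]]])

```text
t: 14.35
tool_pos: [0.1553, 0.572, 0.2442]
orientation: [-0.584, -3.087, 0.001]
force: [-0.3, -0.7, -0.1]
opening: 0.0004
```

Run:
```python
from plant import read_camera
from h import *
ang=np.radians(112.6);u=np.array([np.cos(ang),np.sin(ang)]);v=np.array([-u[1],u[0]]);o=np.array([.50999,-.06914])
c=read_camera("side"); np.savez("side7.npz",**c)
a=c["color"][225:285,270:330,::-1]; b=np.load("side5.npz")["color"][225:285,270:330,::-1]
cv2.imwrite("pics/side7.png",cv2.resize(np.hstack([b,a]),None,fx=6,fy=6,interpolation=cv2.INTER_CUBIC))
t=read_camera("top")
for nm,lo,hi,z in [("orange",(5,150,150),(17,255,255),.048),("yellow",(18,150,120),(32,255,255),.050),("red",(0,150,60),(4,255,255),.031)]:
    m,cs=blobs(t,lo,hi,30,(150,150,345,290))
    for q in cs:
        P=onplane(t,np.vstack([cv2.boxPoints(cv2.minAreaRect(q)),[cv2.minAreaRect(q)[0]]]),z)[:,:2]-o
        if abs(P[4]@v)<.04: print(nm,"x ctr",(P[4]@u*1000).round(1),"range",(P[:4]@u*1000).round(1),"y",(P[4]@v*1000).round(1))
```

```text
orange x ctr 48.1 range [50.3 45.2 45.9 51.1] y -0.3
yellow x ctr 61.3 range [67.7 56.2 54.9 66.4] y 23.3
yellow x ctr 61.2 range [66.5 55.  55.8 67.3] y -24.6
red x ctr -28.4 range [ 21.1 -78.1 -77.7  21. ] y -0.0
```

View pics/side7.png

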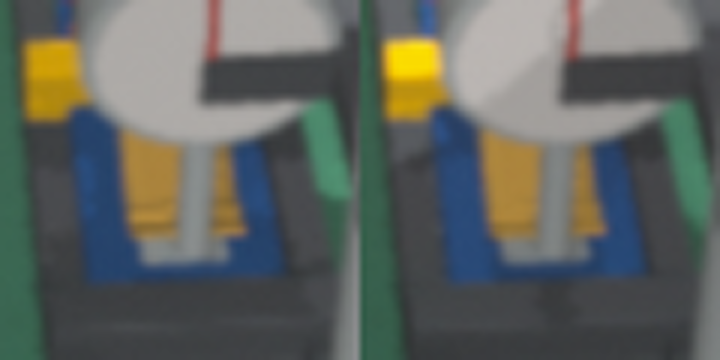

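Run:
```python
import numpy as np,cv2
from plant import read_camera,robot,sensors
a=np.load("top0.npz")["range_z"]; b=read_camera("top")["range_z"]
for nm,(x,y) in dict(sleeve_a=(186,188),sleeve_b=(242,300),block=(265,143),plug=(303,270)).items():
    s=np.s_[y-20:y+21,x-20:x+21]; f=lambda r:(lambda m:np.argwhere(m).mean(0).round(2))((r[s]<np.median(r[s])-.012)&(r[s]>0))
    print(nm,f(a),f(b))
print(sensors.read_state()["force"])
robot.close_job()
```

```text
sleeve_a [20.42 21.04] [20.38 20.89]
sleeve_b [19.24 19.92] [19.2  19.95]
block [20.79 20.4 ] [20.72 20.38]
plug [19.11 19.8 ] [19.09 19.79]
[ 0.28072567  0.00483323 -0.86312806]
the job is handed in; nothing more can be done
```

The blue slide is home in the gauging station. I pressed it down on its thumb rest until the pad bottomed and pushed it under the yellow bar and the leaf spring to the end stop. I then took the fingers away and handed the job in at about 14.5 s.

**Last checks**
- **Slide:** In the side view its nose sits flush on the end stop, the same before and after the fingers left. The thumb bar measures station x = 48.1 mm. Allowing for the 0.75 mm by which the yellow bar also reads low, that is 48.9 against a nominal 49. The plate's top is at z = 36 mm under the leaf.
- **Pad:** It is up again behind the slide, with its top at z ≈ 31.3 mm.
- **Other things:** Both sleeves, the gauge block and the plug gauge are within 0.2 pixel of where they started. The robot is clear of everything.

**What went less well**
- **First descent:** The fingertips touched the top edge of the thumb bar with about 8 N, because the arm stood 2 mm ahead of its command. I lifted, moved back and came down again.
- **Press force:** It read 13 to 20 N during the slide. At the stop it dipped briefly to 7.6 N, then went to 26 N when I corrected it, both outside the 15–20 N asked for. The pushing force peaked at about 26 N.
- **Release:** The fingers rubbed the thumb bar upward with about 4 N as they lifted. The later views show the slide stayed home.

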